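Take the depth of a mortise with a saddle depth gauge and lock the reading

TASK

Set the saddle depth gauge astride the wooden rail, centred over its mortise, then push its T-handle down gently until the rod stands on the bottom of the mortise. Keep the rod on the bottom while you turn the T-handle clockwise (seen from above) as far as it goes, somewhat less than a quarter turn, to lock the rod there, and let go, leaving the gauge seated on the rail and the things lying around where they are.

Things in the scene. Friction and masses are not known exactly. Their poses are not given: they have to be found in the camera images.
- rail: Wooden rail, screwed down to the bench by a light wooden cleat (90 x 26 x 28 mm) at each end: 60 mm wide (its x), 240 mm long (its y), 70 mm high. Fixed; it does not move. Origin at the centre of its underside, on the bench; z up.
- mortise_mouth (a point): Centre of the mouth of the mortise, in the rail's top face midway along it (70 mm above the rail's origin, same axes). The mortise is a rectangular blind pocket, 26 mm across the rail (x), 32 mm along it (y). Its flat bottom lies 24 to 50 mm below the mouth: the depth differs every time and is not measured; it must be felt with the rod.
- gauge: Loose aluminium saddle depth gauge, 0.4 to 0.62 kg. A deck (85 mm in x, 90 mm in y, 10 mm thick) on two 30 mm deep cheeks along its y edges; on it a dark guide head 34 x 34 mm whose top is 72 mm above the origin. Origin at the centre of its foot, level with the cheeks' lower edges, z up. At the start it stands on the bench on its cheeks. Lift it by the T-handle: the rod slides up to its top stop, then the gauge hangs on it.
- probe: The gauge's sliding steel rod (foot 10 mm diameter) with T-handle; origin at the centre of its foot, axes those of the gauge. It slides 55 mm up and down in the head, with a drag of 2.5 N that holds it where it is left (it weighs 1.2 N, so pushing down takes 1 to 2 N until it meets the bottom). At the top stop the foot is 32 mm above the gauge's origin. More than 20 N on the foot is too much.
- seat (a point): Centre of the underside of the gauge's deck, 30 mm above the gauge's origin, which comes to lie on the mortise mouth when seated. The cheeks straddle the rail: the gap between them is 65 mm (2.5 mm to spare each side), flared at the lower edge. The gauge may be seated either way round, its y along the rail.
- rod_tip (a point): Centre of the rod's foot, its lowest point (same point as the probe's origin).
- bar (a point): Centre of the T-handle's wooden grip bar, 116 mm above the rod's foot on the rod's axis (axes of the gauge; it does not turn with the bar). The bar is 46 mm long, 14 mm thick, 28 mm high; its underside is 102 mm above the foot, with an 18 mm wide brass collar 6 mm high below it. Grip it from above across its 14 mm thickness.
- handle (a joint): Turn of the T-handle and rod, rad, growing clockwise seen from above; range -0.1 to 1.5, starts at 0.1 to 0.4, unlocked. At 0 the bar lies along the gauge's x (across the rail when seated), at 1.57 it would lie along its y. It turns easily up to 0.6 rad; beyond, the oval rod jams on brake pads and takes up to about 0.15 N m; fully locked at the stop at 1.5 (1.25 or more counts). It stays at the stop.
- sanding_block: Bystander: wooden sanding block 22 x 88 x 18 mm lying on the bench; origin at the centre of its underside.
- offcut: Bystander: sawn wooden offcut 26 x 46 x 30 mm; origin at the centre of its underside.
- dowel: Bystander: short dowel 27 mm thick, 53 mm long, lying; origin at its underside.
- glue_bottle: Bystander: small white glue bottle 31 x 42 x 95 mm, standing; origin at the centre of its underside.

How it is judged:
On the way, in this order (a step that is already met when the one before it is completed fails the run):
1. the gauge is seated astride the rail, centred over the mortise, rod not locked (z of gauge in the frame of mortise_mouth between -0.0325 and -0.0275 m and horizontal distance between each of gauge, rod_tip and mortise_mouth below 0.008 m and angle between gauge's own z axis and vertical below 0.05 rad and angle between the y axis of gauge and the y axis of rail, either way round below 0.1 rad and value of joint handle below 0.8 rad), for 0.2 s.
2. the rod, not yet locked, is pressed lightly on the bottom of the mortise while the gauge stays seated (all of step 1 and z of rod_tip in the frame of mortise_mouth below -0.02 m and contact force between probe and rail above 1 N), for 0.2 s.
At the end, for the whole second after the job is handed in: The gauge is seated on the rail (within 2.5 mm, tilt under 0.05 rad, within 8 mm of the mortise centre, square within 0.1 rad) and at rest, its rod rests on the mortise bottom (contact over 0.2 N), the T-handle is at 1.25 rad or more (z of gauge in the frame of mortise_mouth between -0.0325 and -0.0275 m and horizontal distance between each of gauge, rod_tip and mortise_mouth below 0.008 m and angle between gauge's own z axis and vertical below 0.05 rad and angle between the y axis of gauge and the y axis of rail, either way round below 0.1 rad and z of rod_tip in the frame of mortise_mouth below -0.02 m and value of joint handle above 1.25 rad and contact force between probe and rail above 0.2 N and linear speed of gauge below 0.02 m/s); the robot touches nothing.
It fails at once if the rod is pressed on the rail or the mortise bottom with more than 20 N (contact force between probe and rail above 20 N).
It fails at once if a bystander (sanding block, offcut, dowel, glue bottle) is moved more than 30 mm (distance of any of sanding_block, offcut, dowel, glue_bottle from where it was at the start of the episode above 0.03 m).
It also fails if it takes over 61 s, if anything falls off the work surface, if the arm or the gripper's body presses on something with over 40 N, if the wrist force passes 120 N, or if a joint passes its speed limit or range.

ROBOT

A 7-joint arm with a two-finger parallel gripper is mounted at the origin on a cart in front of the work surface, level with it; the furniture and walls round the work are solid. World frame = base frame: x ahead of the robot, y to its left, z up, the work surface at z = 0. Lengths are in m, angles in rad, forces in N, time in s.
With the tool pointing down it reaches from about 0.425 to 0.925 m from the base axis. Payload 6.8 kg.
Tool frame: the origin (TCP) lies at the very end of the fingers, on their centre line; the grasp point (between the pads) lies 19 mm behind it; z points along the fingers, y is the line along which they close (so a half turn about z gives the same grasp; the last joint's range is limited). The gripper opens to 85 mm and grips with 20 to 120 N. Pads are 22 mm wide; open, the fingers measure 114 mm over their backs; the gripper's body (76 mm by 85 mm) begins 54 mm behind the grasp point. The pads swing forward as they close: fully open they stand 13 mm farther back than shut.
Start: joints at [-1.213, 0.477, 0.022, 1.555, -0.011, 1.109, -0.083], TCP at [0.303, 0.603, 0.231] pointing down, gripper open.
Joint ranges: [-2.96, 2.96], [-0.34, 2.1], [-1.41, 1.46], [0.24, 2.44], [-1.37, 4.51], [0.17, 1.92], [-2.96, 2.96]. Speed limits (rad/s): [2.39, 2.39, 3.14, 3.14, 3.14, 3.14, 3.14].

INTERFACE

Orientations are given as a unit quaternion [w, x, y, z].
In Python, from station import get_obs, read_camera, hand_in gives the robot as it stands.
- The arm moves only by the tool arm_command, never from a script. Its argument "commands" is one flat list of numbers, 7 for each row, row after row: the shift along the tool's x, y, z in m, then the turn, a rotation vector about the tool's x, y, z in degrees, then the opening, from 0 (shut) to 1 (fully open). In form: [tx, ty, tz, rx, ry, rz, fingers, tx, ty, tz, rx, ry, rz, fingers, ...]. A call has 1 to 8 rows; each row is the pose to reach, as a shift and turn from the pose commanded when the call began, along the tool's axes at that moment; what a row does not reach only later rows make up. A row lasts 1/10 s, in which the tool goes at most 50 mm and 8.59 degrees, less where a joint would pass 70% of its speed; a pose out of reach is approached as far as the arm can. A call with a gripper value outside its range is refused whole. The fingers move at their own pace and stop on an object; "force" is the grip in N (left out, the last holds). Time passes only in rows, so rows that repeat a pose let the fingers close. It gives the time, the measured TCP pose, the force, the opening and the grip force at its end, in the units of the state.
- get_obs(): the state, without advancing time (a new reading comes with each control period).
- read_camera(name): name is "scene" or "top" or "wrist"; returns a dict with "img" (480x640x3 uint8, red, green, blue), "camera_matrix" (3x3 intrinsics, pixels), "k1" (the pictures are not rectified: a ray, as slopes to the right and down, at radius r is drawn at 1 + k1 r^2 times it, then the intrinsics apply), "pose" (4x4, takes a point from camera to world coordinates). Camera axes: x right, y down, z forward; pixel columns grow to the right and rows downward; lengths in m; the calibration is good to about 2 mm. A picture is of the moment at which its call begins. There is no depth.
- hand_in(): hands the job in; it is judged then, once.
The state is a dict: "t": time; "q": joint angles; "joint_vel": joint speeds; "joint_torque": joint torques, N m; "eef_pos": TCP position; "tool_rot": TCP orientation; "contact_force": force on the tool from outside, world axes, zero at the start; "torque": the same for the moment, N m; "gripper_width": opening from 0.0 (shut) to 1.0 (fully open); "grasp_force": force on a finger pad.
Only numpy, scipy, OpenCV 4.12 (cv2) and the standard library are available. Lean on these libraries where they do the work, as an engineer would, in place of code of your own. Each camera call takes 0.05 s, during which the arm holds its last target. There are 200 camera calls.

## Working session

There is one attempt and no reset: what is moved stays moved. The work goes in short steps, Python scripts to look and compute and a tool call to move; the robot and the scene stay as the last step left them, time stands still between calls to the robot, and variables do not carry over. Pictures are saved under pics/ and viewed, at most 10 in all, crops included, and the job is handed in when it is done.

Besides the shell and the picture viewer there is one more tool, called after "Emit:" as name(argument=value, ...), one argument or row to a line, values as JSON. arm_command: Moves the arm, as the interface text tells. Its arguments: {"type":"object","properties":{"commands":{"type":"array","items":{"type":"number"}},"force":{"type":"number"}},"required":["commands"]}

```bash
mkdir -p pics; cat > h.py <<'E'
import numpy as np, cv2
from station import get_obs, read_camera
def ray(c,u,v):
    K=c["camera_matrix"];x,y=(u-K[0][2])/K[0][0],(v-K[1][2])/K[1][1]
    k=c["k1"];a,b=x,y
    for _ in range(20):
        s=1+k*(a*a+b*b);a,b=x/s,y/s
    P=np.array(c["pose"]);return P[:3,3],P[:3,:3]@np.array([a,b,1])
def onz(c,u,v,z):
    o,d=ray(c,u,v);return o+d*(z-o[2])/d[2]
def proj(c,p):
    P=np.array(c["pose"]);q=P[:3,:3].T@(np.array(p)-P[:3,3]);a,b=q[0]/q[2],q[1]/q[2]
    s=1+c["k1"]*(a*a+b*b);K=c["camera_matrix"];return K[0][0]*a*s+K[0][2],K[1][1]*b*s+K[1][2]
E
python3 - <<'E'
from h import *
import pickle
np.set_printoptions(precision=3,suppress=True)
for n in("scene","top","wrist"):
    c=read_camera(n);pickle.dump(c,open(n+".pkl","wb"));cv2.imwrite(f"pics/{n}0.png",c["img"][:,:,::-1]);print(n,c["camera_matrix"],c["k1"],np.array(c["pose"]))
print(get_obs())
E
```

```text
scene [[468.321   0.    320.135]
 [  0.    468.321 242.303]
 [  0.      0.      1.   ]] -0.10748985198094582 [[ 0.563 -0.448  0.695  0.025]
 [-0.826 -0.28   0.489 -0.531]
 [-0.024 -0.849 -0.527  0.549]
 [ 0.     0.     0.     1.   ]]
top [[490.74    0.    323.522]
 [  0.    490.74  244.881]
 [  0.      0.      1.   ]] -0.024269444900636677 [[-0.073 -0.974  0.216  0.397]
 [-0.997  0.073 -0.009 -0.101]
 [-0.007 -0.216 -0.976  1.115]
 [ 0.     0.     0.     1.   ]]
wrist [[363.124   0.    323.249]
 [  0.    363.124 240.596]
 [  0.      0.      1.   ]] -0.030496413161592857 [[ 0.449  0.857  0.255  0.237]
 [ 0.894 -0.429 -0.132  0.637]
 [-0.003  0.287 -0.958  0.373]
 [ 0.     0.     0.     1.   ]]
{'t': 0.15, 'q': array([-1.213,  0.478,  0.022,  1.556, -0.011,  1.109, -0.083]), 'joint_vel': array([ 0.001, -0.002, -0.001, -0.003,  0.   , -0.002,  0.001]), 'joint_torque': array([  0.003, -59.693,   1.61 , -28.149,   0.013,   0.007,  -0.   ]), 'eef_pos': array([0.303, 0.603, 0.231]), 'tool_rot': array([-0.   ,  0.231,  0.973, -0.001]), 'contact_force': array([ 0.074, -0.656, -0.432]), 'torque': array([-0.042, -0.018,  0.014]), 'grasp_force': 0.0, 'gripper_width': 1.0003505122901855}
```

View pics/top0.png

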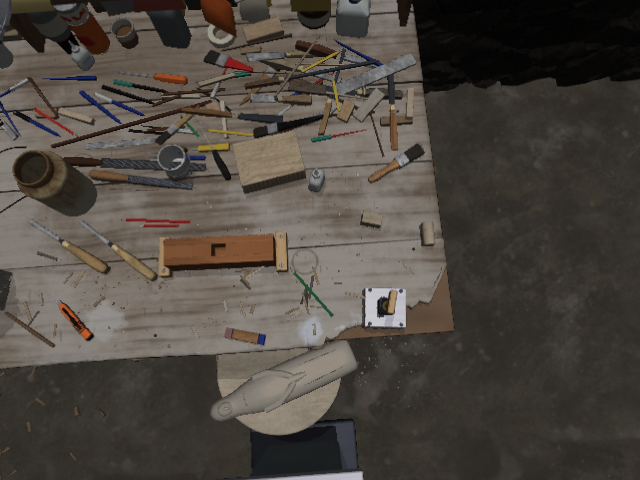

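View pics/scene0.png

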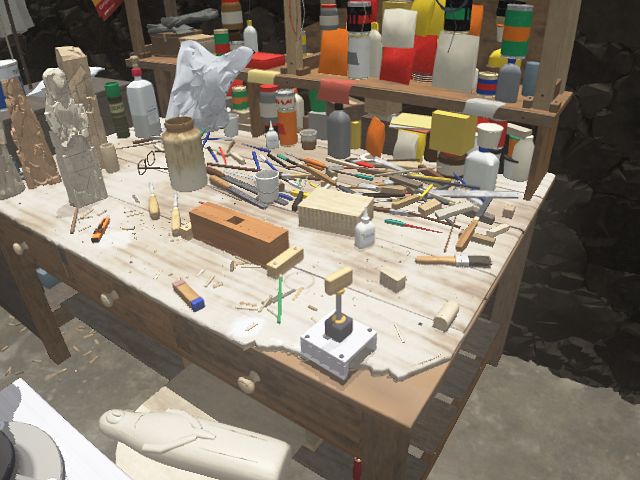

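The top view shows the rail (160–287, 235–270) with its mortise at about (218,250), the white gauge at (385,308) and its bar at (391,302). The scene view shows the bar at (339,281) and the mortise at about (236,219). I'll take corners by mask next.

```bash
cat > m.py <<'E'
from h import *
import pickle
np.set_printoptions(precision=4,suppress=True)
t=pickle.load(open("top.pkl","rb"));s=pickle.load(open("scene.pkl","rb"))
def blob(c,box,f,name):
    x0,y0,x1,y1=box;im=c["img"][y0:y1,x0:x1];hsv=cv2.cvtColor(im,cv2.COLOR_RGB2HSV).astype(int)
    m=f(hsv[...,0],hsv[...,1],hsv[...,2]).astype(np.uint8)*255
    n,l,st,ce=cv2.connectedComponentsWithStats(m);k=1+st[1:,4].argmax()
    cnt=max(cv2.findContours((l==k).astype(np.uint8),0,1)[0],key=cv2.contourArea).reshape(-1,2)+[x0,y0]
    r=cv2.minAreaRect(cnt.astype(np.float32));bp=cv2.boxPoints(r);print(name,st[k,4],"cen",ce[k]+[x0,y0],"rect",r);return bp,ce[k]+[x0,y0]
wood=lambda h,S,v:(h>8)&(h<28)&(S>90)&(v>90)
bp,_=blob(t,(355,280,415,335),lambda h,S,v:(S<50)&(v>150),"deck")
P=np.array([onz(t,*p,.040) for p in bp]);print(P,P.mean(0),np.linalg.norm(np.diff(P,axis=0),axis=1))
bt,ct=blob(t,(370,280,410,325),wood,"bar top");bs,cs=blob(s,(315,255,365,300),wood,"bar scene")
o1,d1=ray(t,*ct);o2,d2=ray(s,*cs)
A=np.c_[d1,-d2];x=np.linalg.lstsq(A,o2-o1,rcond=None)[0];print("bar",o1+d1*x[0],o2+d2*x[1])
bp,_=blob(t,(150,225,290,280),lambda h,S,v:(S>130)&((h<9)|(h>170))&(v>110),"rail")
P=np.array([onz(t,*p,.070) for p in bp]);print(P,P.mean(0),np.linalg.norm(np.diff(P,axis=0),axis=1))
bp,mc=blob(t,(205,240,232,262),lambda h,S,v:(v<85),"mortise");print([onz(t,*p,.07) for p in bp],onz(t,*mc,.07))
E
python3 m.py; python3 - <<'E'
import cv2,numpy as np
a=cv2.imread("pics/top0.png");s=cv2.imread("pics/scene0.png")
z=lambda i,b,w,h:cv2.resize(i[b[1]:b[3],b[0]:b[2]],(w,h),interpolation=cv2.INTER_CUBIC)
cv2.imwrite("pics/c1.png",np.vstack([np.hstack([z(a,(355,275,415,335),300,300),z(s,(290,255,390,380),300,300)]),np.hstack([z(a,(150,220,300,280),600,240)])]))
E
```

```text
deck 1089 cen [384.7273 307.7686] rect ((385.0, 307.0), (38.0, 40.0), 90.0)
[[ 0.5316 -0.1955  0.04  ]
 [ 0.5251 -0.2833  0.04  ]
 [ 0.4428 -0.2744  0.04  ]
 [ 0.4492 -0.1881  0.04  ]] [ 0.4872 -0.2353  0.04  ] [0.088  0.0827 0.0866]
bar top 137 cen [391.8029 301.5474] rect ((391.8265380859375, 301.6271667480469), (6.234344959259033, 21.66815185546875), 8.746162414550781)
bar scene 33 cen [339.8788 291.6061] rect ((339.70001220703125, 291.9000244140625), (4.0249223709106445, 9.391485214233398), 63.43495178222656)
bar [ 0.4898 -0.2397  0.1231] [ 0.4886 -0.2383  0.1227]
rail 33 cen [162.5758 225.1212] rect ((164.0, 225.5), (1.0, 28.0), 90.0)
[[0.7022 0.2684 0.07  ]
 [0.6975 0.2062 0.07  ]
 [0.6952 0.2062 0.07  ]
 [0.6999 0.2684 0.07  ]] [0.6987 0.2373 0.07  ] [0.0624 0.0023 0.0624]
mortise 96 cen [216.2812 247.3542] rect ((218.0, 249.0), (12.0, 14.0), 90.0)
[array([0.6512, 0.134 , 0.07  ]), array([0.6489, 0.1034, 0.07  ]), array([0.6221, 0.1042, 0.07  ]), array([0.6244, 0.1347, 0.07  ])] [0.6406 0.1227 0.07  ]
```

View pics/c1.png

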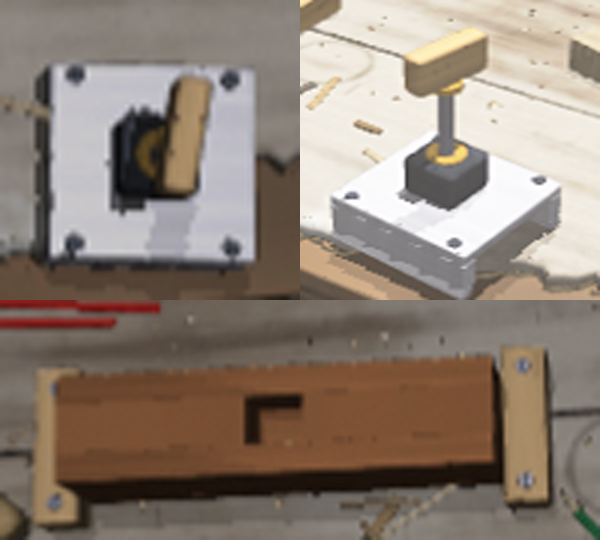

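The crop shows the bar lying roughly along world x. The gauge's cheek opening faces world ±y, so its y is already along the rail. The mortise mouth spans about (211–225.5, 244–256). I'll refine the yaws and the bar's height.

```bash
cat > m2.py <<'E'
from h import *
import pickle
np.set_printoptions(precision=4,suppress=True)
t=pickle.load(open("top.pkl","rb"));s=pickle.load(open("scene.pkl","rb"))
def tri(a,b):
    o1,d1=ray(t,*a);o2,d2=ray(s,*b);x=np.linalg.lstsq(np.c_[d1,-d2],o2-o1,rcond=None)[0];return o1+d1*x[0],o2+d2*x[1]
print("bar top",*tri((393,301.6),(339,275.8)))
hsv=cv2.cvtColor(t["img"],cv2.COLOR_RGB2HSV).astype(int);H,S,V=[hsv[...,i] for i in range(3)]
print("rail px hsv",hsv[245,180],hsv[256,245],hsv[266,220])
m=((S>130)&(V>75)&(H<14)).astype(np.uint8)
m[:225]=0;m[275:]=0;m[:,:155]=0;m[:,295:]=0
# per column extents of rail
us=np.arange(172,270);top=[];bot=[]
for u in us:
    v=np.where(m[:,u])[0];top.append(v.min());bot.append(v.max()+1)
pt=np.polyfit(us,top,1);pb=np.polyfit(us,bot,1)
for p in(pt,pb):
    a=onz(t,172,np.polyval(p,172)-.5,.07);b=onz(t,270,np.polyval(p,270)-.5,.07);print("edge",a,b,"yaw deg",np.degrees(np.arctan2(-(a-b)[0],(a-b)[1])))
print("mort",onz(t,218.4,249.8,.07), "ends",onz(t,163.8,252,.07),onz(t,273.2,247,.07))
# deck
d=((S<50)&(V>150)).astype(np.uint8);vs=np.arange(293,322)
e=[(v,365-5+np.where(d[v,360:412])[0].min(),360+np.where(d[v,360:412])[0].max()+1) for v in vs];e=np.array(e)
for k in(1,2):
    p=np.polyfit(e[:,0],e[:,k],1);a=onz(t,np.polyval(p,293)-.5,293,.04);b=onz(t,np.polyval(p,322)-.5,322,.04);print("deck y-edge",a,b,"yaw",np.degrees(np.arctan2((a-b)[1],(a-b)[0])))
E
python3 m2.py
```

```text
bar top [ 0.4868 -0.238   0.1525] [ 0.4868 -0.238   0.1525]
rail px hsv [ 12 148 117] [ 12 147 127] [ 11 146  28]
edge [0.6755 0.2196 0.07  ] [0.6569 0.0043 0.07  ] yaw deg -4.928498472211653
edge [0.61 0.22 0.07] [0.6026 0.0069 0.07  ] yaw deg -2.0050568557376005
mort [0.6348 0.1182 0.07  ] ends [0.6388 0.2378 0.07  ] [ 0.6321 -0.0015  0.07  ]
deck y-edge [ 0.5206 -0.1947  0.04  ] [ 0.4579 -0.1871  0.04  ] yaw -6.94246708210996
deck y-edge [ 0.514  -0.2832  0.04  ] [ 0.4513 -0.2764  0.04  ] yaw -6.191553417169566
```

Emit:
arm_command(
  commands=[0,0,-0.05,0,0,0,1,-0.03,-0.03,-0.05,0,0,0,1,-0.06,-0.06,-0.05,0,0,0,1,-0.1,-0.1,-0.05,0,0,0,1,-0.13,-0.14,-0.05,0,0,0,1,-0.16,-0.18,-0.05,0,0,0,1,-0.19,-0.22,-0.05,0,0,0,1,-0.22,-0.26,-0.05,0,0,0,1],
)

```text
t: 0.95
eef_pos: [0.3818, 0.2762, 0.2812]
tool_rot: [-0.0, 0.231, 0.973, 0.0]
contact_force: [0.5, 0.3, 0.6]
gripper_width: 0.999
grasp_force: 0.0
```

Emit:
arm_command(
  commands=[-0.036,-0.03,0,0,0,-2,1,-0.072,-0.06,0,0,0,-5,1,-0.108,-0.095,0,0,0,-8,1,-0.145,-0.13,0,0,0,-11,1,-0.182,-0.161,0,0,0,-14,1,-0.2,-0.205,0,0,0,-14,1,-0.22,-0.25,0,0,0,-14,1,-0.24,-0.295,0,0,0,-14,1],
)

```text
t: 1.75
eef_pos: [0.4632, -0.0949, 0.2813]
tool_rot: [0.0, 0.11, 0.994, 0.0]
contact_force: [1.8, 0.3, -0.4]
gripper_width: 1.0
grasp_force: 0.0
```

```bash
python3 - <<'E'
from h import *
o=get_obs();print(o["eef_pos"],o["tool_rot"],o["q"])
from scipy.spatial.transform import Rotation as R
r=R.from_quat(o["tool_rot"],scalar_first=True).as_matrix();print(r)
print("to tcp over bar",r.T@(np.array([.487,-.238,.25])-o["eef_pos"]))
E
```

```text
[ 0.4631944  -0.09486854  0.28130669] [7.96303146e-05 1.10400213e-01 9.93887203e-01 1.23824133e-04] [-0.39491359  0.07956795  0.50036242  1.98570934 -0.04338427  1.08626294
  1.47387296]
[[-9.75623573e-01  2.19450698e-01  1.85627523e-04]
 [ 2.19450737e-01  9.75623555e-01  2.28552036e-04]
 [-1.30946680e-04  2.63716850e-04 -9.99999957e-01]]
to tcp over bar [-0.05463151 -0.13442652  0.03127839]
```

Emit:
arm_command(
  commands=[-0.015,-0.035,0,0,0,0,1,-0.03,-0.07,0,0,0,0,1,-0.045,-0.105,0,0,0,0,1,-0.055,-0.134,0,0,0,0,1,-0.055,-0.134,0,0,0,0,1,-0.055,-0.134,0,0,0,0,1],
)

```text
t: 2.35
eef_pos: [0.4876, -0.236, 0.2809]
tool_rot: [-0.0, 0.111, 0.994, 0.0]
contact_force: [0.5, 0.9, 0.2]
gripper_width: 1.001
grasp_force: 0.0
```

```bash
python3 - <<'E'
from h import *
import pickle
c=read_camera("wrist");pickle.dump(c,open("w1.pkl","wb"));im=c["img"][:,:,::-1].copy();o=get_obs();print(o["eef_pos"],o["q"])
for p in [(.487,-.238,.1525),(.487,-.238,.04)]: print(proj(c,p))
cv2.imwrite("pics/w1.png",im)
E
```

```text
[ 0.48780811 -0.23492366  0.28089444] [-0.17471066  0.23051524  0.60857506  1.84714936 -0.14683164  1.10958463
  1.83687334]
(np.float64(319.67073456535917), np.float64(231.95364606655673))
(np.float64(320.8309050479863), np.float64(204.34477996033405))
```

View pics/w1.png

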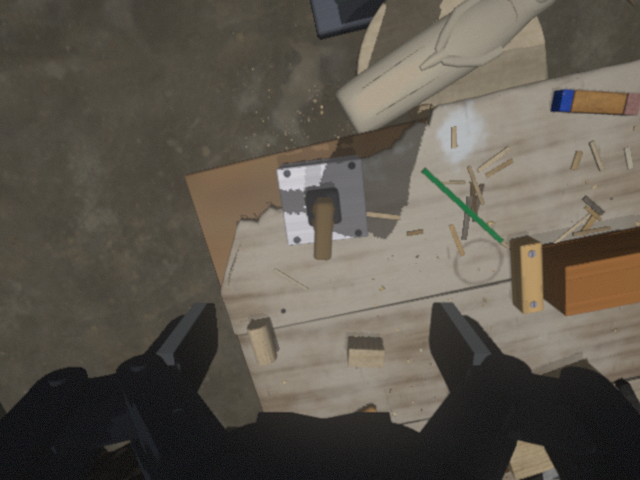

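The wrist view shows the bar from about (324,195) to (323,258), along the tool's x and centred between the fingers. The deck is centred at (324,202) and turned about 6.7° from the bar, so the handle is at about 0.12 rad. I'll descend with the fingertips kept above the collar.

Emit:
arm_command(
  commands=[0.004,0,0.04,0,0,0,1,0.004,0,0.08,0,0,0,1,0.004,0,0.11,0,0,0,1,0.004,0,0.135,0,0,0,1,0.004,0,0.152,0,0,0,1,0.004,0,0.152,0,0,0,1],
)

```text
t: 3.0
eef_pos: [0.4827, -0.2323, 0.1272]
tool_rot: [-0.002, 0.109, 0.994, 0.001]
contact_force: [-0.2, 0.4, -0.4]
gripper_width: 0.998
grasp_force: 0.0
```

Emit:
arm_command(
  commands=[0,0,0,0,0,0,0,0,0,0,0,0,0,0,0,0,0,0,0,0,0,0,0,0,0,0,0,0,0,0,0,0,0,0,0,0,0,0,0,0,0,0,0,0,0,0,0,0,0],
  force=60,
)

```text
t: 3.7
eef_pos: [0.4843, -0.2352, 0.1296]
tool_rot: [0.0, 0.111, 0.994, -0.0]
contact_force: [-0.0, -1.0, 0.5]
gripper_width: 0.149
grasp_force: 61.3
```

```bash
python3 - <<'E'
from h import *
import pickle
c=read_camera("scene");pickle.dump(c,open("s2.pkl","wb"));o=get_obs();print({k:np.round(v,4) for k,v in o.items()})
cv2.imwrite("pics/s2.png",cv2.resize(c["img"][200:400,220:460,::-1],(720,600)))
E
```

```text
{'t': np.float64(3.75), 'q': array([-0.0879,  0.42  ,  0.5359,  2.0049, -0.2969,  0.7916,  1.9697]), 'joint_vel': array([-0.001 ,  0.0017,  0.0001,  0.0004, -0.0001, -0.0008,  0.0011]), 'joint_torque': array([-3.61100e-01, -4.31015e+01,  6.39900e+00, -2.05710e+01,
       -1.44300e-01,  2.84200e-01, -2.62000e-02]), 'eef_pos': array([ 0.4843, -0.2352,  0.1295]), 'tool_rot': array([ 4.000e-04,  1.106e-01,  9.939e-01, -2.000e-04]), 'contact_force': array([-0.6272, -1.1633,  1.0043]), 'torque': array([-0.1772, -0.0945,  0.0412]), 'grasp_force': np.float64(61.3109), 'gripper_width': np.float64(0.1507)}
```

View pics/s2.png

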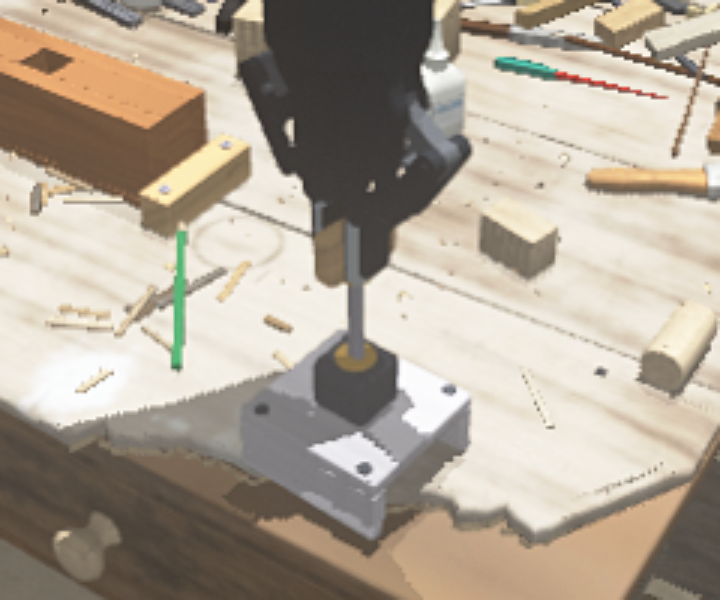

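The view shows the bar gripped, with the pads above the collar and the gauge still flat on the bench. Lifting.

Emit:
arm_command(
  commands=[0,0,-0.005,0,0,0,0,0,0,-0.01,0,0,0,0,0,0,-0.014,0,0,0,0,0,0,-0.022,0,0,0,0,0,0,-0.035,0,0,0,0,0,0,-0.05,0,0,0,0,0,0,-0.07,0,0,0,0,0,0,-0.09,0,0,0,0],
)

```text
t: 4.55
eef_pos: [0.4838, -0.2349, 0.2208]
tool_rot: [-0.0, 0.111, 0.994, 0.0]
contact_force: [0.3, -0.6, -5.4]
gripper_width: 0.155
grasp_force: 60.4
```

Emit:
arm_command(
  commands=[0,0,-0.015,0,0,0,0,0,0,-0.025,0,0,0,0,0,0,-0.035,0,0,0,0,0,0,-0.035,0,0,0,0],
)

```text
t: 4.95
eef_pos: [0.4846, -0.2352, 0.2556]
tool_rot: [0.001, 0.111, 0.994, -0.0]
contact_force: [0.0, 0.2, -4.8]
gripper_width: 0.154
grasp_force: 60.4
```

```bash
python3 - <<'E'
from h import *
import pickle
w=read_camera("wrist");c=read_camera("scene");pickle.dump((w,c),open("l.pkl","wb"));o=get_obs();print({k:np.round(v,4) for k,v in o.items() if k in("t","q","eef_pos","contact_force","torque")})
cv2.imwrite("pics/l.png",np.hstack([cv2.resize(w["img"][100:420,160:480,::-1],(400,400)),cv2.resize(c["img"][130:380,220:470,::-1],(400,400))]))
E
```

```text
{'t': np.float64(5.05), 'q': array([-0.1703,  0.2526,  0.6095,  1.889 , -0.1658,  1.0505,  1.8566]), 'eef_pos': array([ 0.4838, -0.2347,  0.254 ]), 'contact_force': array([-0.4528,  0.9531, -4.9678]), 'torque': array([0.0436, 0.0807, 0.0199])}
```

View pics/l.png

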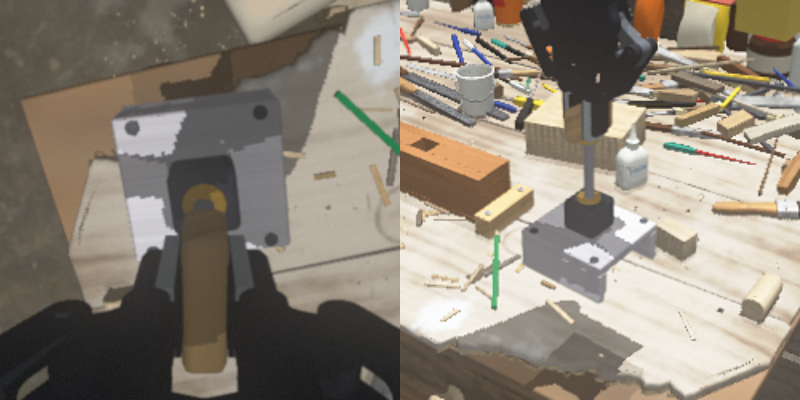

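The gauge hangs level on the top stop at about 5 N. I'll carry it towards the rail and stop short so the wrist camera can see the mortise clearly.

Emit:
arm_command(
  commands=[-0.004,0.015,0,0,0,0,0,-0.013,0.045,0,0,0,0,0,-0.024,0.085,0,0,0,0,0,-0.036,0.13,0,0,0,0,0,-0.048,0.17,0,0,0,0,0,-0.058,0.205,0,0,0,0,0,-0.064,0.227,0,0,0,0,0,-0.066,0.235,0,0,0,0,0],
)

```text
t: 5.85
eef_pos: [0.6006, -0.0163, 0.2528]
tool_rot: [-0.001, 0.108, 0.994, 0.0]
contact_force: [-0.3, 0.0, -4.4]
gripper_width: 0.154
grasp_force: 60.4
```

```bash
python3 - <<'E'
from h import *
import pickle
np.set_printoptions(precision=4,suppress=True)
w,_=pickle.load(open("l.pkl","rb"));f=lambda u,v:(160+u*.8,100+v*.8)
print("ring",onz(w,*f(203,203),.189));S=[onz(w,*f(*p),.155) for p in[(132,128),(260,112),(271,240)]]
print("screws",S,"mid",(S[0]+S[2])/2,"tcp .4842 -.2350");d=S[1]-S[0];print("yaw",np.degrees(np.arctan2(-d[0],d[1])));d=S[1]-S[2];print(np.degrees(np.arctan2(-d[1],-d[0])))
c=read_camera("wrist");pickle.dump(c,open("w3.pkl","wb"));o=get_obs();print(o["eef_pos"],o["tool_rot"],o["q"],o["contact_force"])
cv2.imwrite("pics/w3.png",c["img"][:,:,::-1])
E
```

```text
ring [ 0.4872 -0.2355  0.189 ]
screws [array([ 0.4488, -0.2664,  0.155 ]), array([ 0.4554, -0.1971,  0.155 ]), array([ 0.5305, -0.2047,  0.155 ])] mid [ 0.4896 -0.2356  0.155 ] tcp .4842 -.2350
yaw -5.478127362857224
-5.738453891569164
[ 0.6006 -0.0167  0.2529] [-0.0009  0.1084  0.9941  0.0002] [-0.462   0.3619  0.5037  1.7409 -0.1945  1.0902  1.4586] [ 0.2085  1.0475 -4.2486]
```

View pics/w3.png

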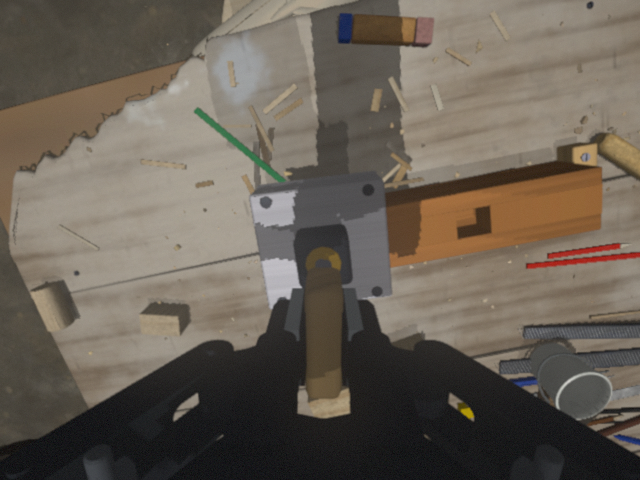

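The gauge hangs at upper centre, with screws at (266,202), (368,190) and (376,291). The rail is at right, with the mortise mouth at about (457–491, 205–238). I'll enlarge it for accurate corners.

```bash
python3 - <<'E'
import cv2,pickle
c=pickle.load(open("w3.pkl","rb"))
im=cv2.resize(c["img"][150:280,380:620,::-1],(720,390),interpolation=cv2.INTER_CUBIC)
im=cv2.convertScaleAbs(im,alpha=1.8);cv2.imwrite("pics/m3.png",im)
E
```

```text
(no output)
```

View pics/m3.png

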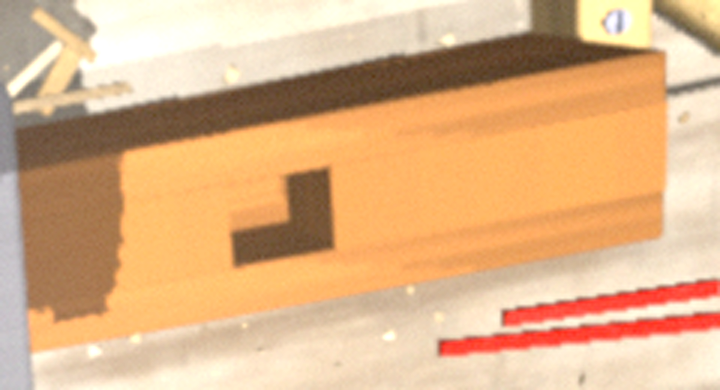

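The crop gives mortise corners at about (229,186), (330,168), (334,248) and (234,267). The rail top edges run (120,152)–(664,52) and (30,352)–(662,238).

```bash
python3 - <<'E'
from h import *
import pickle
np.set_printoptions(precision=4,suppress=True)
c=pickle.load(open("w3.pkl","rb"));o=get_obs()
g=lambda u,v,z=.07:onz(c,380+(u+.5)/3-.5,150+(v+.5)/3-.5,z)
M=np.array([g(*p) for p in[(229,186),(330,168),(334,248),(234,267)]]);print("mort",M.mean(0),"sides",np.linalg.norm(M-np.roll(M,1,0),axis=1))
E=[(g(120,152),g(664,52)),(g(30,352),g(662,238))]
for a,b in E:print("edge",a,b,"yaw",np.degrees(np.arctan2(-(b-a)[0],(b-a)[1])))
u=(E[0][1]-E[0][0])[:2];u/=np.linalg.norm(u);n=np.array([-u[1],u[0]]);print("width",abs(n@(E[1][0]-E[0][0])[:2]),"mort from edges",n@(M.mean(0)-E[0][0])[:2],n@(M.mean(0)-E[1][0])[:2], "dist to end",u@(E[0][1]-M.mean(0))[:2],u@(E[1][1]-M.mean(0))[:2])
zt=o["eef_pos"][2]-.254
S=[onz(c,*p,.155+zt) for p in[(266,202),(368,190),(376,291)]];mid=(S[0]+S[2])/2
d=S[1]-S[0];print("gauge",mid,"yaw",np.degrees(np.arctan2(-d[0],d[1])),np.linalg.norm(d),np.linalg.norm(S[2]-S[1]))
print("ring",onz(c,324,259,.189+zt),"tcp",o["eef_pos"])
E
```

```text
mort [0.6355 0.119  0.07  ] sides [0.0261 0.031  0.0256 0.0314]
edge [0.6045 0.073  0.07  ] [0.6091 0.2376 0.07  ] yaw -1.580368193388013
edge [0.6623 0.0358 0.07  ] [0.6677 0.2367 0.07  ] yaw -1.5477403119414688
width 0.05876221925640974 mort from edges -0.029640818862755512 0.02912140039365423 dist to end 0.11779038822418564 0.11854460718525046
gauge [ 0.6041 -0.0164  0.1539] yaw -5.622738689636128 0.06880476259104847 0.07366982977201784
ring [ 0.6003 -0.0149  0.1879] tcp [ 0.6006 -0.0167  0.2529]
```

The mortise is at (0.635, 0.119), with sides of 26 × 31 mm and rail yaw −1.6°. The top view agrees. The gauge is about 3 mm ahead of the TCP at −5.6°, so I'll turn it 4° anticlockwise and move over.

Emit:
arm_command(
  commands=[0,0.015,0,0,0,0,0,0,0.04,0,0,0,-1,0,-0.001,0.07,0,0,0,-2,0,-0.001,0.1,0,0,0,-3,0,-0.002,0.125,0,0,0,-4,0,-0.002,0.138,0,0,0,-4,0,-0.002,0.138,0,0,0,-4,0,-0.002,0.138,0,0,0,-4,0],
)

```text
t: 6.7
eef_pos: [0.6321, 0.1125, 0.2542]
tool_rot: [-0.0, 0.076, 0.997, -0.001]
contact_force: [-0.2, -1.3, -5.2]
gripper_width: 0.152
grasp_force: 60.4
```

```bash
python3 - <<'E'
from h import *
import pickle
c=read_camera("wrist");pickle.dump(c,open("w4.pkl","wb"));s=read_camera("scene");o=get_obs();print(o["eef_pos"],o["tool_rot"],o["contact_force"],o["torque"],o["q"])
cv2.imwrite("pics/w4.png",np.hstack([cv2.resize(c["img"][120:320,120:520,::-1],(800,400))[:, :, :],])[:400] if 0 else np.vstack([cv2.resize(c["img"][130:320,60:600,::-1],(800,281)),cv2.resize(s["img"][130:310,120:360,::-1],(425,319)).repeat(1,1) if 0 else cv2.copyMakeBorder(cv2.resize(s["img"][130:310,120:360,::-1],(425,318)),0,0,0,375,0)]))
E
```

```text
[0.6321959  0.11148258 0.25438964] [-3.18429072e-05  7.73480731e-02  9.97003951e-01 -6.28828557e-04] [-0.65185766 -0.7917821  -4.90397878] [-0.06223372  0.07669045 -0.01941502] [-0.60149189  0.4275402   0.45330996  1.63750346 -0.20143125  1.1237175
  1.31984354]
```

View pics/w4.png

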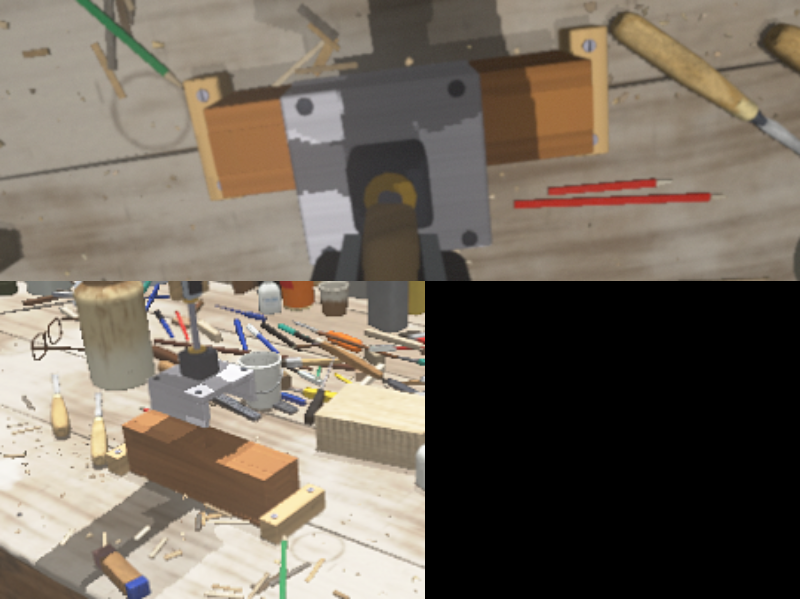

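The gauge hangs over the rail and roughly square to it. Its screws are at crop (304,106), (457,89) and (470,239).

```bash
python3 - <<'E'
from h import *
import pickle
np.set_printoptions(precision=4,suppress=True)
c=pickle.load(open("w4.pkl","rb"));f=lambda u,v:(60+u*.675,130+v*.676)
S=[onz(c,*f(*p),.155) for p in[(304,106),(457,89),(470,239)]];mid=(S[0]+S[2])/2
d=S[1]-S[0];e=S[2]-S[1];print("gauge",mid,"yaw",np.degrees(np.arctan2(-d[0],d[1])),np.degrees(np.arctan2(e[1],e[0])))
print("ring",onz(c,*f(389,192),.189))
# refine rail far/end edges
print("rail ends top (z.07)",onz(c,*f(593,153),.07),onz(c,*f(219,197),.07),onz(c,*f(295,188),.07),onz(c,*f(490,166),.07))
print("tool x",get_obs()["eef_pos"])
E
```

```text
gauge [0.6361 0.1126 0.155 ] yaw -2.3215214400997106 -1.7754374786651634
ring [0.6325 0.1128 0.189 ]
rail ends top (z.07) [0.668  0.2371 0.07  ] [ 0.6612 -0.0037  0.07  ] [0.6626 0.0464 0.07  ] [0.6667 0.1718 0.07  ]
tool x [0.6322 0.1115 0.2544]
```

Aligned in x and yaw. I'll shift 6 mm along the rail and start down.

Emit:
arm_command(
  commands=[0,0.003,0,0,0,0,0,0,0.006,0,0,0,0,0,0,0.006,0.01,0,0,0,0,0,0.006,0.02,0,0,0,0,0,0.006,0.03,0,0,0,0,0,0.006,0.036,0,0,0,0,0,0.006,0.036,0,0,0,0],
)

```text
t: 7.5
eef_pos: [0.6323, 0.1198, 0.2166]
tool_rot: [-0.001, 0.076, 0.997, -0.001]
contact_force: [-0.8, -0.2, -5.0]
gripper_width: 0.152
grasp_force: 60.3
```

Emit:
arm_command(
  commands=[0,0,0.004,0,0,0,0,0,0,0.008,0,0,0,0,0,0,0.012,0,0,0,0,0,0,0.016,0,0,0,0,0,0,0.016,0,0,0,0],
)

```text
t: 8.0
eef_pos: [0.6328, 0.12, 0.2016]
tool_rot: [-0.001, 0.076, 0.997, -0.0]
contact_force: [-0.6, 1.1, -4.9]
gripper_width: 0.15
grasp_force: 60.3
```

Emit:
arm_command(
  commands=[0,0,0.004,0,0,0,0,0,0,0.008,0,0,0,0,0,0,0.012,0,0,0,0,0,0,0.016,0,0,0,0,0,0,0.016,0,0,0,0],
)

```text
t: 8.5
eef_pos: [0.6327, 0.12, 0.1855]
tool_rot: [-0.001, 0.076, 0.997, -0.0]
contact_force: [-0.3, 0.3, -4.9]
gripper_width: 0.15
grasp_force: 60.3
```

Emit:
arm_command(
  commands=[0,0,0.003,0,0,0,0,0,0,0.006,0,0,0,0,0,0,0.009,0,0,0,0,0,0,0.012,0,0,0,0,0,0,0.012,0,0,0,0],
)

```text
t: 9.0
eef_pos: [0.6332, 0.1199, 0.1742]
tool_rot: [-0.0, 0.076, 0.997, -0.0]
contact_force: [-0.7, -0.7, -3.3]
gripper_width: 0.151
grasp_force: 60.5
```

Emit:
arm_command(
  commands=[0,0,0.002,0,0,0,0,0,0,0.004,0,0,0,0,0,0,0.005,0,0,0,0,0,0,0.005,0,0,0,0,0,0,0.005,0,0,0,0],
)

```text
t: 9.5
eef_pos: [0.6333, 0.1199, 0.1694]
tool_rot: [0.0, 0.076, 0.997, 0.0]
contact_force: [-2.2, -0.4, 0.6]
gripper_width: 0.151
grasp_force: 61.2
```

```bash
python3 - <<'E'
from h import *
import pickle
F=[]
for i in range(3):
    c=read_camera("scene");F.append(get_obs()["contact_force"])
print(np.mean(F,0),get_obs()["eef_pos"]);w=read_camera("wrist");pickle.dump((c,w),open("s5.pkl","wb"))
cv2.imwrite("pics/s5.png",np.hstack([cv2.resize(c["img"][150:290,140:340,::-1],(430,300)),cv2.resize(w["img"][130:390,160:480,::-1],(370,300))]))
E
```

```text
[-1.59355829 -1.1663082   1.00580308] [0.63331915 0.11996678 0.16938387]
```

View pics/s5.png

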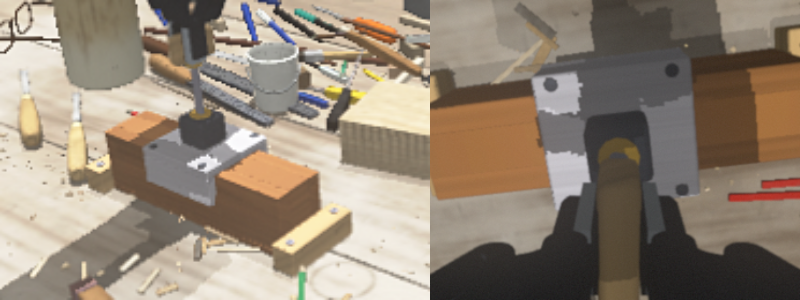

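The gauge sits astride the rail, deck flat on top, and the force has gone from −5 N to about +1 N, so it is seated and the rod is sliding. I'll check the centring numerically.

```bash
python3 - <<'E'
from h import *
import pickle
np.set_printoptions(precision=4,suppress=True)
_,c=pickle.load(open("s5.pkl","rb"));f=lambda u,v:(160+u*.865,130+v*.867)
S=[onz(c,*f(*p),.08) for p in[(121,85),(242,70),(253,190)]];d=S[1]-S[0];e=S[2]-S[1]
print("gauge",(S[0]+S[2])/2,"yaw",np.degrees(np.arctan2(-d[0],d[1])),np.linalg.norm(d),np.linalg.norm(e),"ring",onz(c,*f(189,150),.114))
E
```

```text
gauge [0.6361 0.1208 0.08  ] yaw -1.5158742420471552 0.06793399085202906 0.07335137604794684 ring [0.6304 0.1214 0.114 ]
```

Centred to about 2 mm and square. I'll push the rod down quickly to just before the shallowest possible bottom, then finely.

Emit:
arm_command(
  commands=[0,0,0.003,0,0,0,0,0,0,0.006,0,0,0,0,0,0,0.009,0,0,0,0,0,0,0.012,0,0,0,0,0,0,0.014,0,0,0,0,0,0,0.015,0,0,0,0,0,0,0.015,0,0,0,0],
)

```text
t: 10.4
eef_pos: [0.6332, 0.1199, 0.154]
tool_rot: [-0.0, 0.076, 0.997, -0.0]
contact_force: [-0.4, -0.6, -1.5]
gripper_width: 0.15
grasp_force: 61.0
```

Emit:
arm_command(
  commands=[0,0,0.001,0,0,0,0,0,0,0.002,0,0,0,0,0,0,0.003,0,0,0,0,0,0,0.003,0,0,0,0],
)

```text
t: 10.8
eef_pos: [0.6333, 0.12, 0.1512]
tool_rot: [0.0, 0.076, 0.997, -0.0]
contact_force: [-0.5, -1.1, 0.1]
gripper_width: 0.153
grasp_force: 61.1
```

Emit:
arm_command(
  commands=[0,0,0.001,0,0,0,0,0,0,0.002,0,0,0,0,0,0,0.003,0,0,0,0,0,0,0.003,0,0,0,0],
)

```text
t: 11.2
eef_pos: [0.6333, 0.12, 0.1481]
tool_rot: [0.0, 0.076, 0.997, -0.0]
contact_force: [0.1, -1.6, -0.6]
gripper_width: 0.154
grasp_force: 61.1
```

Emit:
arm_command(
  commands=[0,0,0.001,0,0,0,0,0,0,0.002,0,0,0,0,0,0,0.003,0,0,0,0,0,0,0.003,0,0,0,0],
)

```text
t: 11.6
eef_pos: [0.6332, 0.12, 0.1451]
tool_rot: [0.0, 0.076, 0.997, -0.0]
contact_force: [0.2, -1.1, -0.1]
gripper_width: 0.155
grasp_force: 61.1
```

Emit:
arm_command(
  commands=[0,0,0.001,0,0,0,0,0,0,0.002,0,0,0,0,0,0,0.003,0,0,0,0,0,0,0.003,0,0,0,0],
)

```text
t: 12.0
eef_pos: [0.6332, 0.12, 0.1421]
tool_rot: [0.0, 0.076, 0.997, -0.0]
contact_force: [-0.3, -0.8, -0.1]
gripper_width: 0.148
grasp_force: 61.1
```

Emit:
arm_command(
  commands=[0,0,0.001,0,0,0,0,0,0,0.002,0,0,0,0,0,0,0.002,0,0,0,0],
)

```text
t: 12.3
eef_pos: [0.6332, 0.12, 0.1401]
tool_rot: [0.0, 0.076, 0.997, -0.0]
contact_force: [0.5, -1.3, -0.2]
gripper_width: 0.154
grasp_force: 61.1
```

Emit:
arm_command(
  commands=[0,0,0.001,0,0,0,0,0,0,0.002,0,0,0,0,0,0,0.002,0,0,0,0],
)

```text
t: 12.6
eef_pos: [0.6332, 0.12, 0.1381]
tool_rot: [0.0, 0.076, 0.997, -0.0]
contact_force: [0.6, -0.7, 0.2]
gripper_width: 0.153
grasp_force: 61.1
```

Emit:
arm_command(
  commands=[0,0,0.001,0,0,0,0,0,0,0.0015,0,0,0,0,0,0,0.0015,0,0,0,0],
)

```text
t: 12.9
eef_pos: [0.6334, 0.12, 0.1374]
tool_rot: [0.0, 0.076, 0.997, 0.0]
contact_force: [-2.1, -0.9, 5.8]
gripper_width: 0.151
grasp_force: 61.9
```

Contact at 5.8 N, about 4.5 N on the foot. I'll hold, then start turning clockwise.

Emit:
arm_command(
  commands=[0,0,0,0,0,0,0,0,0,0,0,0,0,0,0,0,0,0,0,0,0,0,0,0,0,0,4,0,0,0.0002,0,0,0,9,0,0,0.0004,0,0,0,14,0,-0.0001,0.0005,0,0,0,19,0,-0.0001,0.0005,0,0,0,19,0],
  force=80,
)

```text
t: 13.7
eef_pos: [0.6339, 0.1212, 0.1374]
tool_rot: [0.0, 0.24, 0.971, 0.0]
contact_force: [-1.2, -0.2, 5.0]
gripper_width: 0.149
grasp_force: 80.4
```

```bash
python3 - <<'E'
from h import *
o=get_obs();print({k:np.round(v,4) for k,v in o.items() if k in("t","q","eef_pos","contact_force","torque","tool_rot")})
E
```

```text
{'t': np.float64(13.7), 'q': array([-0.6328,  0.5663,  0.4886,  1.74  , -0.324 ,  0.9147,  1.0766]), 'eef_pos': array([0.6339, 0.1212, 0.1374]), 'tool_rot': array([5.000e-04, 2.400e-01, 9.708e-01, 5.000e-04]), 'contact_force': array([-1.1538, -0.188 ,  4.9689]), 'torque': array([ 0.0929,  0.1576, -0.0022])}
```

Emit:
arm_command(
  commands=[0,0.0001,0,0,0,5,0,0,0.0002,0,0,0,10,0,0,0.0004,0,0,0,15,0,-0.0001,0.0005,0,0,0,20,0,-0.0001,0.0006,0,0,0,25,0,-0.0002,0.0008,0,0,0,30,0,-0.0002,0.0008,0,0,0,30,0],
)

```text
t: 14.4
eef_pos: [0.6347, 0.1221, 0.1374]
tool_rot: [0.001, 0.483, 0.876, 0.001]
contact_force: [-0.3, 0.5, 5.7]
gripper_width: 0.145
grasp_force: 80.5
```

```bash
python3 - <<'E'
from h import *
o=get_obs();print({k:np.round(v,4) for k,v in o.items() if k in("t","q","eef_pos","contact_force","torque","tool_rot")})
E
```

```text
{'t': np.float64(14.4), 'q': array([-0.7217,  0.5989,  0.6222,  1.744 , -0.4218,  0.9337,  0.6369]), 'eef_pos': array([0.6347, 0.1221, 0.1374]), 'tool_rot': array([5.000e-04, 4.826e-01, 8.758e-01, 8.000e-04]), 'contact_force': array([-0.3279,  0.4702,  5.7094]), 'torque': array([0.1939, 0.0159, 0.0225])}
```

Emit:
arm_command(
  commands=[0,0.0001,0,0,0,4,0,0,0.0002,0,0,0,8,0,0,0.0003,0,0,0,12,0,0,0.0004,0,0,0,16,0,-0.0001,0.0005,0,0,0,20,0,-0.0001,0.0006,0,0,0,24,0,-0.0001,0.0006,0,0,0,24,0],
)

```text
t: 15.1
eef_pos: [0.6358, 0.1224, 0.1375]
tool_rot: [0.001, 0.654, 0.757, 0.001]
contact_force: [3.1, 1.7, 4.6]
gripper_width: 0.144
grasp_force: 80.4
```

```bash
python3 - <<'E'
from h import *
o=get_obs();print({k:np.round(v,4) for k,v in o.items() if k in("t","q","eef_pos","contact_force","torque","tool_rot")})
E
```

```text
{'t': np.float64(15.1), 'q': array([-0.7882,  0.6331,  0.7292,  1.7464, -0.5044,  0.9553,  0.2896]), 'eef_pos': array([0.6358, 0.1224, 0.1375]), 'tool_rot': array([0.0008, 0.6536, 0.7569, 0.0013]), 'contact_force': array([3.0607, 1.7454, 4.5685]), 'torque': array([ 0.4468, -0.5746, -0.0949])}
```

Emit:
arm_command(
  commands=[0,0.0002,0,0,0,2,0,0,0.0003,0,0,0,4,0,0,0.0004,0,0,0,6,0,0,0.0005,0,0,0,8,0,0,0.0005,0,0,0,8,0],
)

```text
t: 15.6
eef_pos: [0.6361, 0.122, 0.1375]
tool_rot: [0.001, 0.706, 0.709, 0.001]
contact_force: [3.1, 2.2, 6.2]
gripper_width: 0.147
grasp_force: 80.6
```

```bash
python3 - <<'E'
from h import *
o=get_obs();print({k:np.round(v,4) for k,v in o.items() if k in("t","q","eef_pos","contact_force","torque","tool_rot")}, 2*np.degrees(np.arctan2(o["tool_rot"][1],o["tool_rot"][2])))
E
```

```text
{'t': np.float64(15.6), 'q': array([-0.8089,  0.6466,  0.7653,  1.7468, -0.5331,  0.9651,  0.1722]), 'eef_pos': array([0.6361, 0.122 , 0.1375]), 'tool_rot': array([5.000e-04, 7.057e-01, 7.085e-01, 1.200e-03]), 'contact_force': array([3.0746, 2.1814, 6.2159]), 'torque': array([ 0.5952, -1.017 ,  0.0567])} 89.77191460823867
```

Emit:
arm_command(
  commands=[0,0.0002,0,0,0,2,0,0,0.0003,0,0,0,4,0,0,0.0003,0,0,0,4,0],
)

```text
t: 15.9
eef_pos: [0.6363, 0.1219, 0.1375]
tool_rot: [0.001, 0.728, 0.685, 0.001]
contact_force: [3.9, 1.4, 5.8]
gripper_width: 0.15
grasp_force: 86.6
```

```bash
python3 - <<'E'
from h import *
import pickle
np.set_printoptions(precision=4,suppress=True)
o=get_obs();print({k:np.round(v,4) for k,v in o.items() if k in("t","q","eef_pos","contact_force","torque","tool_rot","joint_torque")}, 2*np.degrees(np.arctan2(o["tool_rot"][1],o["tool_rot"][2])))
c=read_camera("top");s=read_camera("scene");pickle.dump((c,s),open("e.pkl","wb"))
E
```

```text
{'t': np.float64(15.9), 'q': array([-0.8192,  0.6536,  0.7826,  1.7464, -0.5452,  0.9704,  0.1173]), 'joint_torque': array([  2.1098, -50.2624,  14.6408, -16.9402,  -0.5286,   1.1442,
        -2.0653]), 'eef_pos': array([0.6363, 0.1219, 0.1375]), 'tool_rot': array([0.0009, 0.7283, 0.6852, 0.0005]), 'contact_force': array([3.8933, 1.385 , 5.7891]), 'torque': array([ 0.3379, -0.8527,  1.7928])} 93.49384132057291
```

The torque jumped to 1.8 N m, so the handle is on the stop. I'll relax the twist, open, and lift straight up.

Emit:
arm_command(
  commands=[0,0.0003,0,0,0,-3.5,0,0,0.0003,0,0,0,-3.5,0,0,0.0003,0,0,0,-3.5,0.3,0,0.0003,0,0,0,-3.5,0.5,0,0.0003,0,0,0,-3.5,0.6,0,0.0003,0,0,0,-3.5,0.6,0,0.0003,0,0,0,-3.5,0.6],
)

```text
t: 16.7
eef_pos: [0.6352, 0.1212, 0.1364]
tool_rot: [-0.0, 0.708, 0.706, -0.0]
contact_force: [1.4, -0.9, 0.4]
gripper_width: 0.597
grasp_force: 0.0
```

Emit:
arm_command(
  commands=[0,0,-0.01,0,0,0,0.6,0,0,-0.03,0,0,0,0.6,0,0,-0.06,0,0,0,0.6,0,0,-0.1,0,0,0,0.6,0,0,-0.14,0,0,0,0.6,0,0,-0.14,0,0,0,0.6,0,0,-0.14,0,0,0,0.6],
)

```text
t: 17.4
eef_pos: [0.6361, 0.1213, 0.2783]
tool_rot: [0.0, 0.708, 0.706, 0.001]
contact_force: [0.9, 0.5, -0.7]
gripper_width: 0.603
grasp_force: 0.0
```

```bash
python3 - <<'E'
from h import *
import pickle
np.set_printoptions(precision=4,suppress=True)
w=read_camera("wrist");o=get_obs();print(o["eef_pos"],o["contact_force"],o["gripper_width"])
P=np.array(w["pose"]);hsv=cv2.cvtColor(w["img"],cv2.COLOR_RGB2HSV).astype(int)
# bar expected on the rod axis: predict pixel and find wood blob there; deck blob too
zb=.1375+.023
u,v=proj(w,(.635,.1205,zb));print("pred bar",u,v,"deck",proj(w,(.635,.1205,.08)))
x0,y0=int(u)-60,int(v)-60
im=hsv[y0:y0+120,x0:x0+120];print("hsv at pred",hsv[int(v),int(u)])
m=((abs(im[...,0]-hsv[int(v),int(u),0])<5)&(im[...,1]>70)&(im[...,0]>12)).astype(np.uint8)
n,l,st,ce=cv2.connectedComponentsWithStats(m);k=l[60,60]
cnt=max(cv2.findContours((l==k).astype(np.uint8),0,1)[0],key=cv2.contourArea).reshape(-1,2)+[x0,y0]
b=cv2.boxPoints(cv2.minAreaRect(cnt.astype(np.float32)));Q=np.array([onz(w,*p,zb) for p in b]);print(st[k],Q,Q.mean(0))
for i in(0,1):
    d=Q[i+1]-Q[i];print(np.linalg.norm(d),np.degrees(np.arctan2(d[1],d[0])))
E
```

```text
[0.6353 0.1215 0.2768] [ 1.0819  0.7678 -0.1697] 0.5990157171101741
pred bar 322.54985619477907 236.63871291452418 deck (np.float64(322.59484771209804), np.float64(213.38761819251016))
hsv at pred [18 77 93]
[  25   27   64   93 2340] [[0.607  0.073  0.1605]
 [0.6216 0.1489 0.1605]
 [0.6639 0.1413 0.1605]
 [0.6526 0.064  0.1605]] [0.6363 0.1068 0.1605]
0.07733572395478737 79.06256016499796
0.04291734452243828 -10.301274384668533
```

```bash
python3 - <<'E'
from h import *
np.set_printoptions(precision=4,suppress=True,linewidth=150)
w=read_camera("wrist");hsv=cv2.cvtColor(w["img"],cv2.COLOR_RGB2HSV).astype(int)
for v in range(180,290,10): print(v,*["%d/%d/%d"%tuple(hsv[v,u]) for u in range(286,362,6)])
E
```

```text
180 120/7/75 135/5/109 135/9/111 150/7/112 150/7/113 135/5/109 160/7/110 158/9/115 150/5/112 140/7/115 150/2/111 143/9/115 135/9/116
190 150/5/109 135/9/109 165/5/110 150/7/110 150/5/109 130/7/110 150/5/110 150/2/113 150/7/113 135/5/112 140/7/112 150/5/112 150/7/114
200 140/7/109 150/5/108 30/3/84 170/9/88 150/10/51 0/0/53 158/19/54 15/10/53 0/9/56 150/14/74 150/5/112 140/7/114 140/7/113
210 150/7/108 140/7/111 170/9/87 170/9/88 0/0/58 17/65/75 17/88/101 18/84/100 16/39/72 135/8/65 150/2/109 150/7/112 0/5/112
220 135/8/182 130/6/139 135/4/128 120/3/85 0/0/58 17/80/92 17/86/115 17/88/113 18/113/106 15/8/64 135/5/111 120/2/115 135/5/113
230 128/6/179 143/6/175 135/6/176 128/6/158 0/16/62 17/80/92 17/85/114 18/88/113 18/91/90 150/12/64 140/8/203 135/7/211 126/6/207
240 132/7/180 138/7/171 135/9/175 144/7/178 132/7/171 16/53/91 18/77/93 17/71/90 0/9/108 126/8/170 135/8/199 135/7/208 132/6/203
250 128/6/157 130/4/189 137/9/197 140/8/198 132/6/198 14/33/102 17/79/94 17/76/91 175/10/159 126/7/195 135/5/192 135/8/204 116/18/101
260 18/31/146 20/52/158 13/138/164 14/140/162 14/141/152 17/101/121 16/80/96 16/80/93 13/98/138 10/71/155 9/41/163 176/13/153 150/6/180
270 16/37/150 14/37/146 14/143/161 14/138/161 13/141/157 14/143/161 14/143/161 13/138/163 14/141/163 13/138/163 14/140/160 14/73/151 17/32/165
280 18/37/158 16/37/144 14/139/162 14/140/158 15/143/155 14/140/159 14/142/160 14/140/159 14/143/159 14/143/161 14/140/159 15/51/149 18/53/178
```

The bar stands along the rail at columns 313–336, vertical in the image with the tool at 90°, so the handle is at about 1.5 rad. The deck is still in place, and the gripper is clear.

```bash
python3 -c "
from station import hand_in;print(hand_in())"
```

```text
the job is handed in; nothing more can be done
None
```

I've handed the job in: the gauge is seated on the rail about 2 mm off the mortise centre, with the rod on the bottom and locked at the handle's stop. The arm is clear and never went near the bystanders; the hand-in returned no verdict.

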